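Sort solid clock weights from empty shells and start the washer

TASK

Three brass clock weights on the green mat look alike, but some are solid and some are empty shells: only their heft tells. Stand each solid one upright in the washer's steel tank and each empty shell upright in the wooden tray, setting them down rather than dropping them. When all three are sorted, slide the washer's orange safety catch fully aside and press the green start button it covered all the way down; leave the catch open, the weights standing and the jar, loupe and screwdriver where they are.

Things in the scene. Friction and masses are not known exactly. Their poses are not given: they have to be found in the camera images.
- weight_a_center (a point): brass clock weight, an upright plain cylinder 36 mm in diameter and 80 mm tall with closed flat ends; this point is its centre, 40 mm above its underside. Either solid (500 to 700 g) or an empty shell (100 to 150 g); the three look identical, there is at least one of each kind and the letter says nothing about the kind. It stands on a 2 mm thick green bench mat at the start
- weight_b_center (a point): brass clock weight, an upright plain cylinder 36 mm in diameter and 80 mm tall with closed flat ends; this point is its centre, 40 mm above its underside. Either solid (500 to 700 g) or an empty shell (100 to 150 g); the three look identical, there is at least one of each kind and the letter says nothing about the kind. It stands on a 2 mm thick green bench mat at the start
- weight_c_center (a point): brass clock weight, an upright plain cylinder 36 mm in diameter and 80 mm tall with closed flat ends; this point is its centre, 40 mm above its underside. Either solid (500 to 700 g) or an empty shell (100 to 150 g); the three look identical, there is at least one of each kind and the letter says nothing about the kind. It stands on a 2 mm thick green bench mat at the start
- washer: fixed grey bench parts washer, 300 mm (its x) by 160 mm (its y); origin at the centre of its underside, z up. Its top is 75 mm above the table. The open steel tank takes up its -x half, the flat control deck with catch and button its +x half
- tank_floor (a point): centre of the tank's flat inner floor, 30 mm above the table; axes as the washer's. The tank is 140 mm (x) by 130 mm (y) inside and its rim, 45 mm above this floor, is 15 mm wide on the three outer sides; it is empty and dry
- tray: fixed wooden tray lined in blue, 200 mm (its x) by 150 mm (its y) outside, walls 6 mm thick and 30 mm high, inner floor 6 mm above the table; origin at the centre of its underside
- catch (a joint): orange sliding safety catch on the washer's deck, m: 0 = fully shut over the start button, 0.07 = fully open against its stop; it moves along the washer's -y as it opens, rubs with about 2 N and stays where it is left. It starts within 8 mm of shut
- catch_tab (a point): middle of the catch's upright black tab, which is 30 mm (washer's x) by 8 mm (washer's y) by 22 mm tall, its top 37.5 mm above the deck. The tab stands in the middle of the catch's flat orange cover, 56 mm (x) by 44 mm (y), whose top is 15.5 mm above the deck; axes as the washer's
- start (a joint): green spring start button, m: 0 = up, 0.006 = fully down, returns by itself; fully down takes 5 N straight down
- start_top (a point): centre of the top of the start button, 28 mm in diameter, 8 mm above the deck when up, hidden under the catch's cover until it is slid aside; axes as the washer's
- jar: small glass jar with brass lid, 56 mm in diameter, 55 mm tall, origin at its underside; a bystander, leave it where it is
- loupe: black eye loupe, 36 mm in diameter, 30 mm tall, origin at its underside; a bystander, leave it where it is
- driver: screwdriver with red handle, 130 mm long, lying along its x axis; a bystander, leave it where it is
Things that resemble listed ones, but are neither listed nor needed, are in the scene too. Leave any red look-alike of the part that bears weight_c_center alone. Leave any blue look-alike of the part that bears weight_a_center alone.

How it is judged (in metres and radians):
On the way, in this order (a step that is already met when the one before it is completed fails the run):
1. all three weights stand sorted and released: solid in the tank (each presses on it with over 3.5 N), empty shells in the tray (each presses on it with under 2.5 N) (((x of weight_a_center in the frame of tank_floor between -0.058 and 0.058 m and y of weight_a_center in the frame of tank_floor between -0.053 and 0.053 m and z of weight_a_center in the frame of tank_floor between 0.032 and 0.048 m and contact force between weight_a and washer above 3.5 N) or (x of weight_a_center in the frame of tray between -0.082 and 0.082 m and y of weight_a_center in the frame of tray between -0.057 and 0.057 m and z of weight_a_center in the frame of tray between 0.038 and 0.054 m and contact force between weight_a and tray below 2.5 N)) and angle between each of weight_a_center, weight_b_center, weight_c_center's own z axis and vertical below 0.15 rad and contact force between each of weight_a, weight_b, weight_c and the fingers below 0.1 N and linear speed of each of weight_a, weight_b, weight_c below 0.03 m/s and ((x of weight_b_center in the frame of tank_floor between -0.058 and 0.058 m and y of weight_b_center in the frame of tank_floor between -0.053 and 0.053 m and z of weight_b_center in the frame of tank_floor between 0.032 and 0.048 m and contact force between weight_b and washer above 3.5 N) or (x of weight_b_center in the frame of tray between -0.082 and 0.082 m and y of weight_b_center in the frame of tray between -0.057 and 0.057 m and z of weight_b_center in the frame of tray between 0.038 and 0.054 m and contact force between weight_b and tray below 2.5 N)) and ((x of weight_c_center in the frame of tank_floor between -0.058 and 0.058 m and y of weight_c_center in the frame of tank_floor between -0.053 and 0.053 m and z of weight_c_center in the frame of tank_floor between 0.032 and 0.048 m and contact force between weight_c and washer above 3.5 N) or (x of weight_c_center in the frame of tray between -0.082 and 0.082 m and y of weight_c_center in the frame of tray between -0.057 and 0.057 m and z of weight_c_center in the frame of tray between 0.038 and 0.054 m and contact force between weight_c and tray below 2.5 N))), for 0.2 s.
2. the safety catch is slid aside (value of joint catch above 0.06 m), for 0.1 s.
3. the start button is pressed down (value of joint start above 0.0045 m).
At the end, for the whole second after the job is handed in: Every solid weight stands upright (within 0.15 rad) on the tank's floor and every empty shell upright on the tray's floor, released and at rest; the catch is open by more than 60 mm and the start button, pressed at least 4.5 mm after sorting and opening, is up again (all of step 1 and value of joint catch above 0.06 m and value of joint start below 0.002 m); the robot touches nothing.
It fails at once if a weight is dropped (falls freely faster than 0.7 m/s, about 25 mm) ((linear speed of weight_a above 0.7 m/s and contact force between weight_a and the fingers below 0.1 N) or (linear speed of weight_b above 0.7 m/s and contact force between weight_b and the fingers below 0.1 N) or (linear speed of weight_c above 0.7 m/s and contact force between weight_c and the fingers below 0.1 N)).
It fails at once if the jar, loupe or screwdriver is moved by more than 30 mm (distance of any of jar, loupe, driver from where it was at the start of the episode above 0.03 m).
It also fails if it takes over 72 s, if anything falls off the work surface, if the arm or the gripper's body presses on something with over 40 N, if the wrist force passes 120 N, or if a joint passes its speed limit or range.

ROBOT

A 6-joint arm with a two-finger parallel gripper is mounted at the origin on the work surface. World frame = base frame: x ahead of the robot, y to its left, z up, the work surface at z = 0. Lengths are in mm, angles in rad, forces in N, time in s.
With the tool pointing down it reaches from about 350 to 875 mm from the base axis. Payload 4.2 kg.
Tool frame: the origin (TCP) lies between the finger pads; the fingertips stand 17 mm ahead of it and the grasp point (between the pads) lies 2 mm behind it (nose_length is the distance from the TCP to the fingertips, in mm); z points along the fingers, y is the direction in which the jaws open and shut (so a half turn about z gives the same grasp; the last joint's range is limited). The gripper opens to 85 mm and grips with 20 to 120 N. Pads are 22 mm wide; open, the fingers measure 114 mm over their backs; the gripper's body (76 mm by 85 mm) begins 54 mm behind the grasp point. The pads swing forward as they close: fully open they stand 13 mm farther back than shut.
Start: joints at [1.52, 0.385, 0.008, 0, -1.194, -0.259], TCP at [190.51, 595.235, 248.312] pointing down, gripper open.
Joint ranges: [-3.14, 3.14], [-1.21, 2.06], [-1.07, 1.41], [-3.16, 2.05], [-2.99, -0.16], [-3.1, 3.1]. Speed limits (rad/s): [2.79, 2.79, 3.14, 3.14, 3.14, 3.14].

INTERFACE

Orientations are given as a unit quaternion [x, y, z, w].
In Python, from bench import * gives the robot as it stands.
- The arm moves only by the tool jog_arm, never from a script. Its argument "increments" is a list of rows, each a list of 4 numbers: the shift along the tool's x, y, z in m, then the turn about the tool's z in degrees. A call has 1 to 10 rows; each row is the pose to reach, as a shift and turn from the pose measured when the call began, along the tool's axes at that moment; what a row does not reach only later rows make up. A row lasts 1/8 s, in which the tool goes at most 62.5 mm and 10.7 degrees, less where a joint would pass 70% of its speed; a pose out of reach is approached as far as the arm can. A call with a gripper value outside its range is refused whole. "hand" is the gripper's target within -1 to 1 (fully open at 1, half-way at 0, shut at -1), set as the call begins (left out, the last holds). The fingers move at their own pace and stop on an object; the grip force is fixed at half the most. Time passes only in rows, so rows that repeat a pose let the fingers close. It gives the time, the measured TCP pose, the force and the opening at its end, in the units of the state.
- read_state(): the state, without advancing time (a new reading comes with each control period).
- get_image(name): name is "side" or "top" or "wrist"; returns the picture (420x560x3 uint8, red, green, blue); there is no depth.
- calibration(name): a dict with "fx", "fy", "cx", "cy" (pixels), "D" ([k1, k2, p1, p2, k3] as OpenCV has them; the pictures are not rectified), "position" and "rotation" of the camera in the world; the wrist camera has in their place "hand_eye" (4x4, takes a point from camera to tool coordinates, whose origin is the TCP and whose axes are the flange's). Camera axes: x right, y up, looking along -z (the intrinsics and any distortion apply to the point x, -y, -z); pixel columns grow to the right and rows downward; lengths in mm; the calibration is good to about 2 mm. A picture is of the moment at which its call begins: read the wrist's pose just before it. calibration takes no time and is no camera call.
- job_done(): hands the job in, once; it reports no verdict.
The state is a dict: "clock": time; "joints": joint angles; "joint_vel": joint speeds; "joint_efforts": joint torques, N m; "position": TCP position; "ee_rot": TCP orientation; "contact_force": force on the tool from outside, world axes, zero at the start; "wrist_torque": the same for the moment, N m; "gripper_width": finger opening in mm.
Only numpy, scipy, OpenCV 4.12 (cv2) and the standard library are available. Lean on these libraries where they do the work, as an engineer would, in place of code of your own. Each camera call takes 0.05 s, during which the arm holds its last target.

## Working session

There is one attempt and no reset: what is moved stays moved. The work goes in short steps, Python scripts to look and compute and a tool call to move; the robot and the scene stay as the last step left them, time stands still between calls to the robot, and variables do not carry over. Pictures are saved under pics/ and viewed, and the job is handed in when it is done.

Besides the shell and the picture viewer there is one more tool, called after "Emit:" as name(argument=value, ...), one argument or row to a line, values as JSON. jog_arm: Moves the arm, as the interface text tells. Its arguments: {"type":"object","properties":{"increments":{"type":"array"},"hand":{"type":"number"}},"required":["increments"]}

```bash
ls; mkdir -p pics; python3 - <<'E'
from bench import *
import cv2
s=read_state(); print(s)
for n in("side","top","wrist"):
    im=get_image(n); cv2.imwrite(f"pics/{n}0.png",im[:,:,::-1]); print(n,calibration(n))
E
```

```text
pics
{'clock': 0.0, 'joints': array([ 1.51959434e+00,  3.85581235e-01,  6.61449729e-03, -5.18458006e-04,
       -1.19403066e+00, -2.58624794e-01]), 'joint_vel': array([ 0.00103027,  0.00115762,  0.0002489 , -0.00101343, -0.00138488,
       -0.00068777]), 'joint_efforts': array([ 8.22813399e-04, -3.92288840e+01,  1.88407338e+01,  4.18618083e+00,
       -4.55533256e-03,  7.04257474e-06]), 'position': array([190.35159063, 594.71861692, 247.19934612]), 'ee_rot': array([ 9.88009509e-01, -1.54388925e-01, -1.25713238e-04,  1.11956554e-03]), 'contact_force': array([-0.42391936,  0.22181762,  0.16596698]), 'wrist_torque': array([-0.02501484, -0.00426166, -0.01482553]), 'gripper_width': 85.45215739267368}
side {'fx': 476.2971623981446, 'fy': 476.2971623981446, 'cx': 277.7393914331263, 'cy': 208.79681399319043, 'D': array([-0.04100647,  0.        ,  0.        ,  0.        ,  0.        ]), 'position': array([457.93906407, 656.48321649, 851.74678   ]), 'rotation': array([-0.03056915,  0.34423863,  0.93548769, -0.07367544])}
top {'fx': 489.1334265002036, 'fy': 489.1334265002036, 'cx': 276.2162869355072, 'cy': 207.15089280951887, 'D': array([-0.08172726,  0.        ,  0.        ,  0.        ,  0.        ]), 'position': array([ 498.21036504,   24.04255058, 1283.52063755]), 'rotation': array([ 0.01996077, -0.01947227, -0.69863057,  0.71493897])}
wrist {'fx': 320.75433153415196, 'fy': 320.75433153415196, 'cx': 277.52146888222194, 'cy': 214.30176825530197, 'D': array([-0.04603606,  0.        ,  0.        ,  0.        ,  0.        ]), 'hand_eye': array([[-1.19737810e-04,  9.66141073e-01,  2.58014366e-01,
         6.38182471e+01],
       [ 9.99999408e-01, -1.63346984e-04,  1.07573068e-03,
         7.90223865e-01],
       [ 1.08145346e-03,  2.58014342e-01, -9.66140481e-01,
        -1.26165542e+02],
       [ 0.00000000e+00,  0.00000000e+00,  0.00000000e+00,
         1.00000000e+00]])}
```

View pics/top0.png

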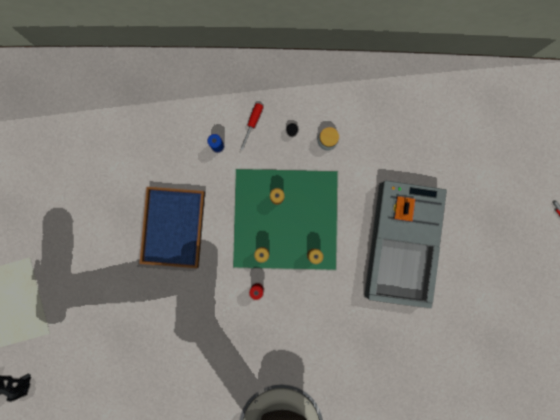

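View pics/side0.png

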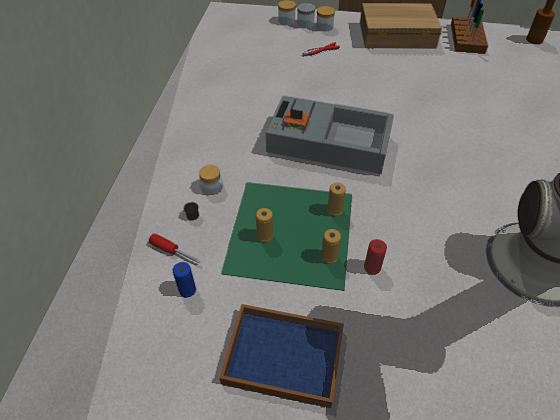

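View pics/wrist0.png

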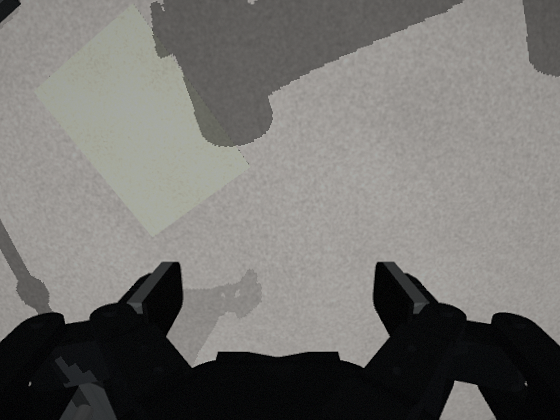

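The top picture (up = +x, left = +y) shows three brass weights on the mat at (277,196), (261,255) and (316,257). It also shows the tray at (173,228), the washer at (407,245) with the catch at (405,208), a red look-alike at (257,292) and a blue one at (216,143). The side view agrees. I'll enlarge to measure.

```bash
cat > h.py <<'E'
import numpy as np, cv2
from scipy.spatial.transform import Rotation as R
def cam(c,pose=None):
    K=np.array([[c['fx'],0,c['cx']],[0,c['fy'],c['cy']],[0,0,1.]])
    if 'position' in c: return K,c['D'],R.from_quat(c['rotation']).as_matrix(),np.array(c['position'])
    p,q=pose; H=c['hand_eye']; Rt=R.from_quat(q).as_matrix()
    return K,c['D'],Rt@H[:3,:3],Rt@H[:3,3]+p
def px2w(cm,uv,z):
    K,D,Rm,t=cm
    uv=np.array(uv,float).reshape(-1,1,2)
    n=cv2.undistortPoints(uv,K,D).reshape(-1,2)
    d=np.c_[n[:,0],-n[:,1],-np.ones(len(n))]@Rm.T
    z=np.broadcast_to(z,len(n))
    return t+d*((z-t[2])/d[:,2])[:,None]
def w2px(cm,P):
    K,D,Rm,t=cm
    p=(np.array(P,float).reshape(-1,3)-t)@Rm; p=p*[1,-1,-1]
    return cv2.projectPoints(p.reshape(-1,1,3),np.zeros(3),np.zeros(3),K,D)[0].reshape(-1,2)
E
python3 - <<'E'
import cv2
t=cv2.imread('pics/top0.png'); s=cv2.imread('pics/side0.png')
def crop(im,x,y,w,h,k,n): cv2.imwrite(n,cv2.resize(im[y:y+h,x:x+w],None,fx=k,fy=k,interpolation=cv2.INTER_CUBIC))
crop(t,360,170,100,140,4.2,'pics/c_washer.png')
crop(t,225,160,130,150,4,'pics/c_mat.png')
crop(t,130,175,90,105,5,'pics/c_tray.png')
crop(s,215,170,180,120,4.4,'pics/c_smat.png')
crop(s,260,90,140,90,5,'pics/c_swash.png')
E
```

```text
(no output)
```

View pics/c_washer.png

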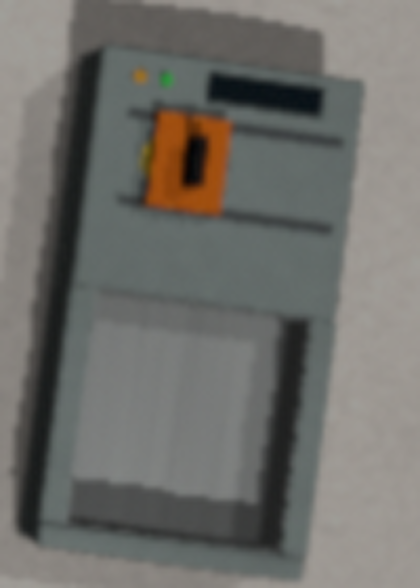

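View pics/c_mat.png

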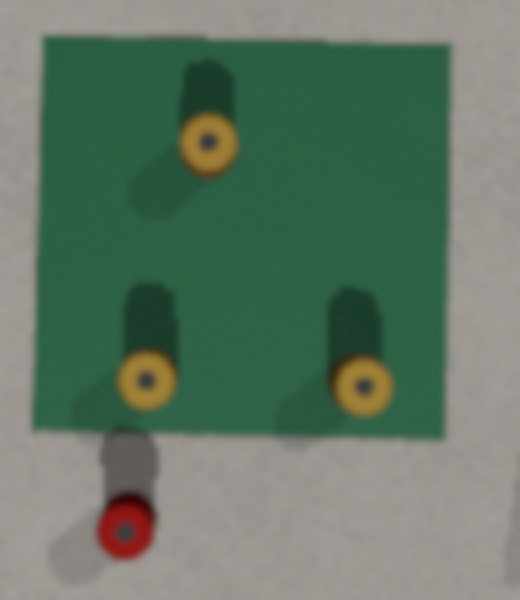

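View pics/c_tray.png

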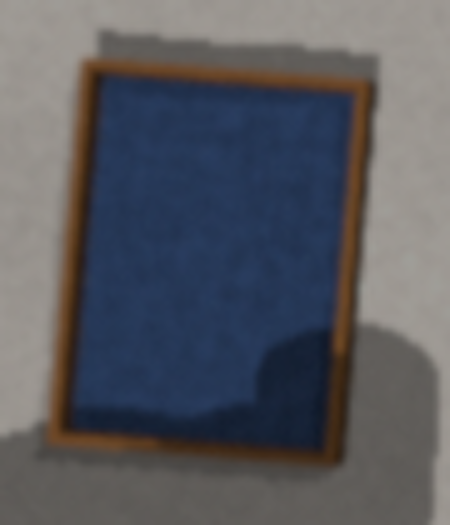

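View pics/c_smat.png

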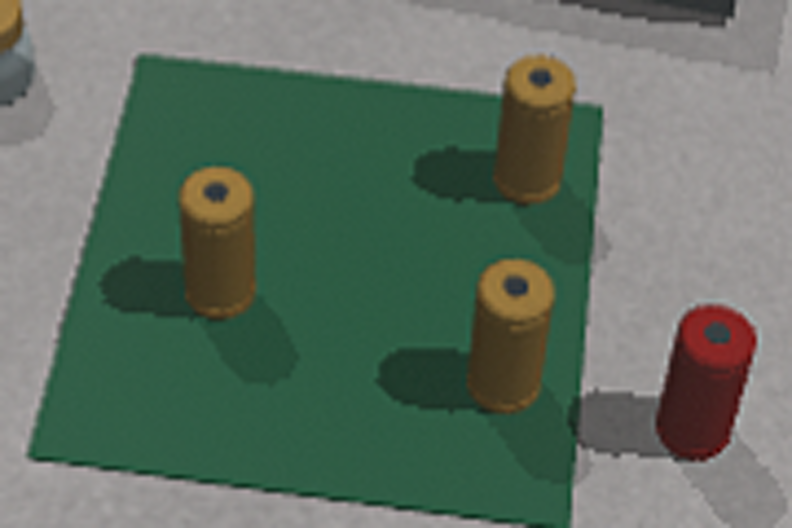

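View pics/c_swash.png

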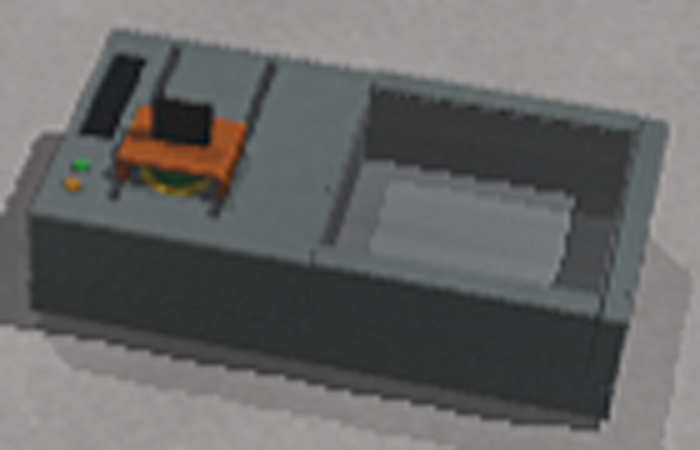

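The crops confirm it: all three candidates on the mat are brass with identical dark dots. The red one stands off the mat, and it and the blue one are excluded as look-alikes. Now I'll triangulate.

```bash
python3 - <<'E'
from bench import *
from h import *
np.set_printoptions(precision=1,suppress=True)
T=cam(calibration('top')); S=cam(calibration('side'))
off=lambda l,o,k:(np.array(l)+.5)/k+np.array(o)-.5
wt=px2w(T,off([(208,143),(147,381),(364,386),(125,530)],(225,160),4),[82,82,82,80])
ws=px2w(S,off([(217,193),(515,287),(540,82),(717,335)],(215,170),4.4),[82,82,82,80])
print('weights top',wt,'\nside',ws)
c=px2w(T,off([(105,47),(363,82),(298,580),(38,545)],(360,170),4.2),75)
print('washer',c,c.mean(0),[np.linalg.norm(c[i]-c[i-1]) for i in range(4)])
s=px2w(S,off([(110,30),(667,122),(625,322),(30,215)],(260,90),5),75)
print('washer side',s,s.mean(0),[np.linalg.norm(s[i]-s[i-1]) for i in range(4)])
def ang(a,b): d=a-b; return np.degrees(np.arctan2(d[1],d[0]))
print('yaw',ang(c[0],c[3]),ang(c[1],c[2]),ang(c[0],c[1])-90,ang(s[0],s[1]),ang(s[3],s[2]))
t=px2w(T,off([(85,60),(375,83),(335,465),(48,445)],(130,175),5),30)
print('tray',t,t.mean(0),[np.linalg.norm(t[i]-t[i-1]) for i in range(4)],ang(t[0],t[3]),ang(t[1],t[2]))
print('tabtop T',px2w(T,off([(202,160)],(360,170),4.2),112.5),'cover', px2w(T,off([(160,110),(232,122),(221,215),(147,207)],(360,170),4.2),90.5))
print('tabtop S',px2w(S,off([(155,97),(213,105)],(260,90),5),112.5))
E
```

```text
weights top [[594.4  25.3  82. ]
 [447.4  59.3  82. ]
 [447.4 -73.6  82. ]
 [356.   70.6  80. ]] 
side [[593.8  26.9  82. ]
 [448.   61.4  82. ]
 [446.7 -69.2  82. ]
 [354.9  73.1  80. ]]
washer [[ 637.7 -243.    75. ]
 [ 620.7 -398.6   75. ]
 [ 325.2 -362.1   75. ]
 [ 343.5 -207.3   75. ]] [ 481.7 -302.7   75. ] [np.float64(296.35830110253426), np.float64(156.59447151302112), np.float64(297.6910029217327), np.float64(155.9228786503708)]
washer side [[ 621.5 -393.4   75. ]
 [ 324.7 -360.    75. ]
 [ 344.2 -204.2   75. ]
 [ 637.4 -237.1   75. ]] [ 481.9 -298.7   75. ] [np.float64(157.08300895582687), np.float64(298.67471859129876), np.float64(157.04034235999285), np.float64(295.0237357226287)]
yaw -6.923228966971138 -7.050479382673843 -6.230285929721006 -6.425208326974057 -6.416144493777392
tray [[613.7 362.3  30. ]
 [605.1 211.1  30. ]
 [408.7 225.7  30. ]
 [414.8 374.4  30. ]] [510.6 293.4  30. ] [np.float64(199.25577621490152), np.float64(151.4666687191715), np.float64(196.95299457400174), np.float64(148.7602881935192)] -3.4634002015055407 -4.2583806314422645
tabtop T [[ 569.5 -291.5  112.5]] cover [[ 599.6 -272.4   90.5]
 [ 593.6 -315.1   90.5]
 [ 538.9 -309.    90.5]
 [ 542.6 -265.2   90.5]]
tabtop S [[ 583.  -291.6  112.5]
 [ 553.7 -289.6  112.5]]
```

```bash
cat > go.py <<'E'
import sys
from bench import *
from h import *
np.set_printoptions(precision=4,suppress=True)
s=read_state(); p,q=s['position'],s['ee_rot']; Rt=R.from_quat(q).as_matrix()
print('t %.2f'%s['clock'],'pos',p.round(1),'yaw %.1f'%np.degrees(np.arctan2(Rt[1,0],Rt[0,0])),'tiltz',Rt[:,2].round(3),'F',s['contact_force'].round(2),'w %.1f'%s['gripper_width'],'j6',s['joints'][5].round(2))
for a in sys.argv[1:]:
    x,y,z,yaw=map(float,a.split(','))
    print(a,'->',(Rt.T@(np.array([x,y,z])-p)/1000).round(4),'turn %.1f'%-((yaw-np.degrees(np.arctan2(Rt[1,0],Rt[0,0]))+180)%360-180))
E
python3 go.py 447.7,60.3,220,-6.6
```

```text
t 0.15 pos [190.4 594.9 247.5] yaw -17.8 tiltz [-0.    -0.002 -1.   ] F [-0.11  0.09  0.11] w 85.3 j6 -0.26
447.7,60.3,220,-6.6 -> [0.4081 0.4306 0.0282] turn -11.2
```

Emit:
jog_arm(
  increments=[
    [0.041, 0.043, 0.003, -2],
    [0.082, 0.086, 0.006, -4],
    [0.123, 0.129, 0.009, -6],
    [0.164, 0.172, 0.012, -8],
    [0.205, 0.215, 0.015, -10],
    [0.246, 0.258, 0.018, -11.2],
    [0.287, 0.301, 0.021, -11.2],
    [0.328, 0.344, 0.024, -11.2],
    [0.37, 0.39, 0.028, -11.2],
    [0.408, 0.4306, 0.0282, -11.2],
  ],
  hand=1,
)

```text
clock: 1.4
position: [447.8, 58.2, 219.8]
ee_rot: [0.998, -0.057, -0.0, 0.001]
contact_force: [1.1, 0.9, 0.2]
gripper_width: 85.1
```

```bash
python3 - <<'E'
from bench import *
import cv2,json
s=read_state()
cv2.imwrite('pics/w1.png',get_image('wrist')[:,:,::-1]); print(s['position'],s['ee_rot'])
json.dump([list(s['position']),list(s['ee_rot'])],open('w1.json','w'))
E
python3 go.py 447.7,60.3,64,-6.6
```

```text
[447.83518794  58.19847327 219.82628205] [ 9.98354229e-01 -5.73411202e-02 -3.15749871e-04  8.54655434e-04]
t 1.45 pos [449.4  54.1 219.7] yaw -6.9 tiltz [-0.001 -0.004 -1.   ] F [ 2.87 -2.1   1.14] w 85.5 j6 0.97
447.7,60.3,64,-6.6 -> [-0.0023 -0.0065  0.1557] turn -0.3
```

View pics/w1.png

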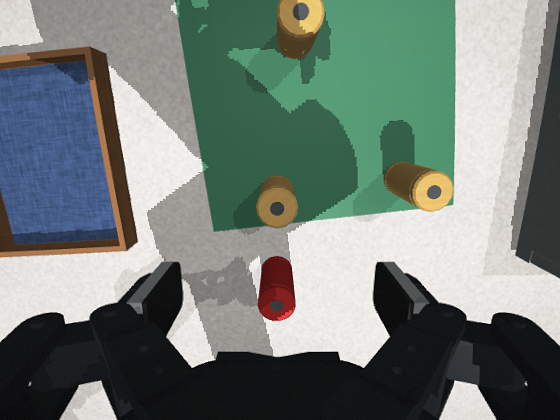

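The wrist picture shows brass W2 at (277,208), W3 at (434,192) and W1 at (301,12). The red look-alike is at (277,306), off the mat and nearer the base, and is to be left alone.

```bash
python3 - <<'E'
from bench import *
from h import *
import json
p,q=json.load(open('w1.json'))
C=cam(calibration('wrist'),(np.array(p),q))
print(px2w(C,[(277,208),(434,192),(301,12),(277,306)],[82,82,82,80]))
E
python3 go.py 448,61,64,-6.6
```

```text
[[446.54249574  58.30871598  82.        ]
 [445.20635149 -75.25244763  82.        ]
 [593.18978725  23.4276326   82.        ]
 [352.53196468  69.19863472  80.        ]]
t 1.45 pos [449.4  54.1 219.7] yaw -6.9 tiltz [-0.001 -0.004 -1.   ] F [ 2.87 -2.1   1.14] w 85.5 j6 0.97
448,61,64,-6.6 -> [-0.0021 -0.0072  0.1557] turn -0.3
```

Emit:
jog_arm(
  increments=[
    [-0.0025, -0.0055, 0, 0],
    [-0.0025, -0.0055, 0.03, 0],
    [-0.0025, -0.0055, 0.06, 0],
    [-0.0025, -0.0055, 0.09, 0],
    [-0.0025, -0.0055, 0.115, 0],
    [-0.0025, -0.0055, 0.135, 0],
    [-0.0025, -0.0055, 0.147, 0],
    [-0.0025, -0.0055, 0.153, 0],
    [-0.0025, -0.0055, 0.1557, 0],
  ],
)

```text
clock: 2.58
position: [447.6, 59.8, 64.2]
ee_rot: [0.998, -0.06, -0.0, 0.002]
contact_force: [0.0, -0.1, -0.3]
gripper_width: 85.8
```

Emit:
jog_arm(
  increments=[
    [0, 0, 0, 0],
    [0, 0, 0, 0],
    [0, 0, 0, 0],
    [0, 0, 0, 0],
    [0, 0, 0, 0],
    [0, 0, 0, 0],
  ],
  hand=-1,
)

```text
clock: 3.32
position: [447.9, 59.8, 64.7]
ee_rot: [0.998, -0.059, 0.0, 0.002]
contact_force: [-1.1, -0.5, 5.8]
gripper_width: 34.8
```

Emit:
jog_arm(
  increments=[
    [0, 0, -0.01, 0],
    [0, 0, -0.03, 0],
    [0, 0, -0.06, 0],
    [0, 0, -0.08, 0],
    [0, 0, -0.095, 0],
    [0, 0, -0.1, 0],
    [0, 0, -0.1, 0],
    [0, 0, -0.1, 0],
  ],
)

```text
clock: 4.32
position: [447.3, 59.9, 164.0]
ee_rot: [0.998, -0.06, -0.001, 0.002]
contact_force: [-0.6, -0.1, -2.1]
gripper_width: 34.4
```

```bash
python3 go.py 382,-289.2,175,-6.6 452,-297.3,175,-6.6 470,295,175,-4 550,295,175,-4
```

```text
t 4.33 pos [447.3  59.9 164. ] yaw -6.8 tiltz [-0.001 -0.004 -1.   ] F [-0.6  -0.12 -2.13] w 34.4 j6 0.95
382,-289.2,175,-6.6 -> [-0.0234  0.3544 -0.0096] turn -0.2
452,-297.3,175,-6.6 -> [ 0.0471  0.3541 -0.0097] turn -0.2
470,295,175,-4 -> [-0.0054 -0.2361 -0.0119] turn -2.8
550,295,175,-4 -> [ 0.074  -0.2456 -0.012 ] turn -2.8
```

Emit:
jog_arm(
  increments=[
    [0, 0, 0, 0],
    [0, 0, 0, 0],
    [0, 0, 0, 0],
  ],
)

```text
clock: 4.7
position: [447.3, 59.9, 163.8]
ee_rot: [0.998, -0.06, -0.001, 0.002]
contact_force: [0.0, -0.2, -1.0]
gripper_width: 34.5
```

```bash
python3 -c "
from bench import *
for i in range(3): s=read_state();print(s['contact_force'],s['wrist_torque'],s['joint_efforts'][:3])"
```

```text
[ 0.03825761 -0.21710612 -1.04835173] [-0.06823816 -0.00324273 -0.03245936] [-2.20809387e-03 -2.56180501e+01  1.58718663e+01]
[ 0.03825761 -0.21710612 -1.04835173] [-0.06823816 -0.00324273 -0.03245936] [-2.20809387e-03 -2.56180501e+01  1.58718663e+01]
[ 0.03825761 -0.21710612 -1.04835173] [-0.06823816 -0.00324273 -0.03245936] [-2.20809387e-03 -2.56180501e+01  1.58718663e+01]
```

W2 reads about 1.0 N, so it is a shell and goes to the tray.

Emit:
jog_arm(
  increments=[
    [0, -0.02, -0.002, 0],
    [0, -0.05, -0.004, 0],
    [-0.002, -0.09, -0.004, -1],
    [-0.003, -0.13, -0.004, -2],
    [-0.004, -0.17, -0.004, -2.8],
    [-0.005, -0.2, -0.004, -2.8],
    [-0.0054, -0.22, -0.004, -2.8],
    [-0.0054, -0.23, -0.004, -2.8],
    [-0.0054, -0.2361, -0.004, -2.8],
    [-0.0054, -0.2361, -0.004, -2.8],
  ],
)

```text
clock: 5.95
position: [470.0, 294.6, 166.8]
ee_rot: [0.999, -0.035, -0.001, 0.002]
contact_force: [0.4, -0.9, -1.2]
gripper_width: 34.6
```

```bash
python3 - <<'E'
from bench import *
import cv2
cv2.imwrite('pics/s2.png',cv2.resize(get_image('side')[:,:,::-1][220:420,180:420],None,fx=3,fy=3))
E
python3 go.py 470,295,75,-4
```

```text
t 6.00 pos [469.9 294.4 166.8] yaw -4.1 tiltz [-0.002 -0.004 -1.   ] F [-0.57 -0.33 -0.79] w 34.6 j6 0.65
470,295,75,-4 -> [ 0.0002 -0.001   0.0918] turn -0.1
```

View pics/s2.png

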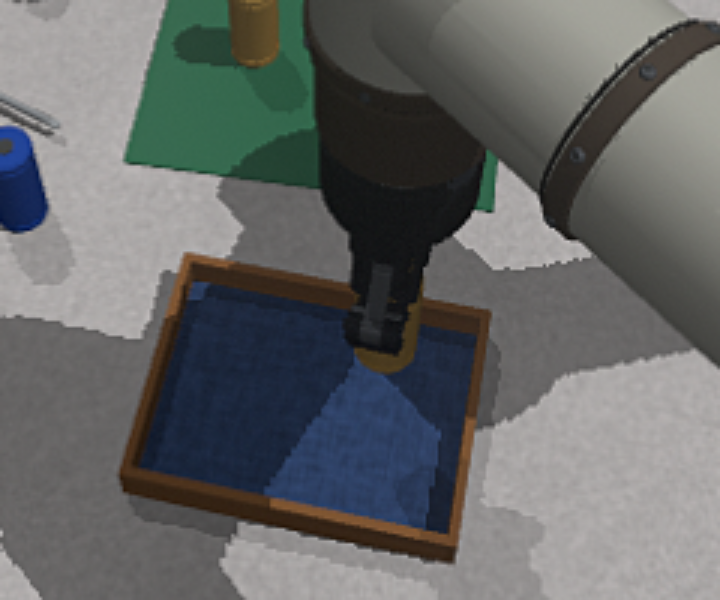

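It is held upright over the tray. Lowering.

Emit:
jog_arm(
  increments=[
    [0, 0, 0.015, 0],
    [0, 0, 0.035, 0],
    [0, 0, 0.055, 0],
    [0, 0, 0.075, 0],
    [0, 0, 0.087, 0],
    [0, 0, 0.093, 0],
    [0, 0, 0.096, 0],
    [0, 0, 0.097, 0],
    [0, 0, 0.097, 0],
  ],
)

```text
clock: 7.12
position: [470.0, 294.2, 70.3]
ee_rot: [0.999, -0.035, -0.001, 0.002]
contact_force: [-0.6, -0.7, -1.0]
gripper_width: 34.9
```

Emit:
jog_arm(
  increments=[
    [0, 0, 0.0005, 0],
    [0, 0, 0.001, 0],
    [0, 0, 0.0015, 0],
    [0, 0, 0.002, 0],
    [0, 0, 0.002, 0],
  ],
)

```text
clock: 7.75
position: [470.0, 294.2, 68.8]
ee_rot: [0.999, -0.035, -0.0, 0.002]
contact_force: [-1.5, -0.4, 2.8]
gripper_width: 35.0
```

Emit:
jog_arm(
  increments=[
    [0, 0, 0, 0],
    [0, 0, 0, 0],
    [0, 0, 0, 0],
    [0, 0, 0, 0],
  ],
  hand=0.7,
)

```text
clock: 8.25
position: [470.1, 294.2, 68.7]
ee_rot: [0.999, -0.035, -0.0, 0.002]
contact_force: [-0.8, -0.3, -0.4]
gripper_width: 72.6
```

Emit:
jog_arm(
  increments=[
    [0, 0, -0.015, 0],
    [0, 0, -0.04, 0],
    [0, 0, -0.07, 0],
    [0, 0, -0.1, 0],
    [0, 0, -0.12, 0],
    [0, 0, -0.12, 0],
  ],
)

```text
clock: 9.0
position: [471.0, 295.4, 191.3]
ee_rot: [0.999, -0.035, 0.001, -0.0]
contact_force: [-1.2, -0.5, -0.9]
gripper_width: 72.9
```

```bash
python3 - <<'E'
from bench import *
import cv2
cv2.imwrite('pics/w3.png',get_image('wrist')[:,:,::-1])
E
python3 go.py 447,-72.5,190,-6.6 594,25,190,-6.6
```

```text
t 9.05 pos [470.2 294.8 189.7] yaw -4.1 tiltz [ 0.    -0.002 -1.   ] F [ 0.6   0.37 -1.12] w 72.6 j6 0.65
447,-72.5,190,-6.6 -> [0.0028 0.368  0.0003] turn 2.5
594,25,190,-6.6 -> [0.1425 0.2604 0.0002] turn 2.5
```

View pics/w3.png

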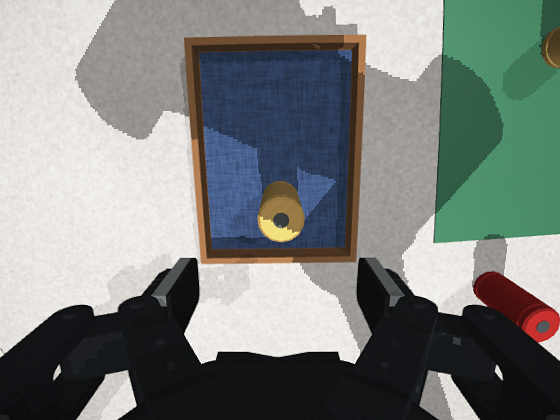

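The shell stands upright in the tray at (281,222). Next is W3, travelling at 190 mm.

Emit:
jog_arm(
  increments=[
    [0, 0.03, 0, 0.5],
    [0, 0.075, 0, 1],
    [0.001, 0.125, 0, 1.5],
    [0.001, 0.175, 0, 2],
    [0.002, 0.225, 0, 2.5],
    [0.002, 0.275, 0, 2.5],
    [0.0028, 0.32, 0, 2.5],
    [0.0028, 0.35, 0, 2.5],
    [0.0028, 0.364, 0, 2.5],
    [0.0028, 0.368, 0, 2.5],
  ],
)

```text
clock: 10.3
position: [446.7, -72.9, 189.7]
ee_rot: [0.998, -0.058, -0.0, 0.001]
contact_force: [0.5, -0.1, 0.1]
gripper_width: 72.5
```

Emit:
jog_arm(
  increments=[
    [0, 0, 0, 0],
    [0, 0, 0, 0],
  ],
)

```text
clock: 10.55
position: [446.8, -72.2, 189.6]
ee_rot: [0.998, -0.057, -0.001, 0.001]
contact_force: [-0.3, -0.6, 0.5]
gripper_width: 72.6
```

```bash
python3 go.py 447,-72.5,64,-6.6; python3 - <<'E'
from bench import *
from h import *
s=read_state()
cv2.imwrite('pics/w4.png',get_image('wrist')[:,:,::-1])
C=cam(calibration('wrist'),(s['position'],s['ee_rot']))
print(w2px(C,[447,-72.5,82]))
E
```

```text
t 10.55 pos [446.8 -72.2 189.6] yaw -6.5 tiltz [-0.001 -0.002 -1.   ] F [-0.32 -0.57  0.51] w 72.6 j6 1.25
447,-72.5,64,-6.6 -> [0.0004 0.0001 0.1256] turn 0.1
[[277.31179179 215.53801561]]
```

View pics/w4.png

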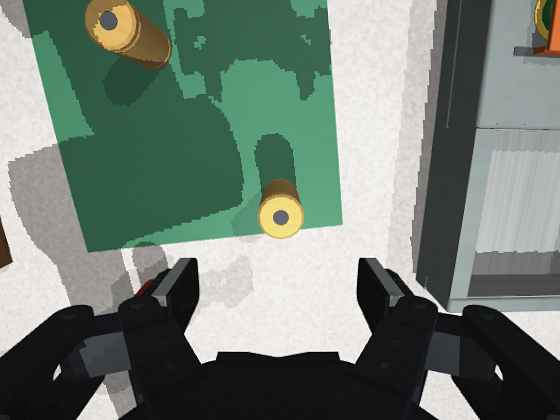

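W3 at (281,217) is within 2 mm of the prediction at (277,216). Descending.

Emit:
jog_arm(
  increments=[
    [0.0, 0.0015, 0.015, 0],
    [0, 0.0015, 0.04, 0],
    [0, 0.0015, 0.07, 0],
    [0, 0.0015, 0.095, 0],
    [0, 0.0015, 0.113, 0],
    [0, 0.0015, 0.122, 0],
    [0, 0.0015, 0.1256, 0],
    [0, 0.0015, 0.1256, 0],
  ],
)

```text
clock: 11.6
position: [446.9, -73.7, 64.3]
ee_rot: [0.998, -0.057, -0.0, 0.001]
contact_force: [0.8, 0.9, -0.3]
gripper_width: 72.7
```

Emit:
jog_arm(
  increments=[
    [0, 0, 0, 0],
    [0, 0, 0, 0],
    [0, 0, 0, 0],
    [0, 0, 0, 0],
    [0, 0, 0, 0],
    [0, 0, 0, 0],
  ],
  hand=-1,
)

```text
clock: 12.35
position: [447.3, -73.7, 65.0]
ee_rot: [0.998, -0.057, 0.0, 0.001]
contact_force: [-1.2, 0.4, 5.8]
gripper_width: 34.5
```

Emit:
jog_arm(
  increments=[
    [0, 0, -0.01, 0],
    [0, 0, -0.03, 0],
    [0, 0, -0.06, 0],
    [0, 0, -0.085, 0],
    [0, 0, -0.105, 0],
    [0, 0, -0.114, 0],
    [0, 0, -0.117, 0],
    [0, 0, -0.117, 0],
    [0, 0, -0.117, 0],
    [0, 0, -0.117, 0],
  ],
)

```text
clock: 13.6
position: [447.0, -73.6, 181.5]
ee_rot: [0.998, -0.057, -0.0, 0.001]
contact_force: [0.5, 0.5, -0.6]
gripper_width: 34.6
```

```bash
python3 go.py  382,-289.2,180,-6.6 452,-297.3,180,-6.6 550,290,180,-4
```

```text
t 13.60 pos [447.  -73.6 181.5] yaw -6.5 tiltz [-0.    -0.002 -1.   ] F [ 0.45  0.5  -0.61] w 34.6 j6 1.26
382,-289.2,180,-6.6 -> [-0.0401  0.2216  0.0019] turn 0.1
452,-297.3,180,-6.6 -> [0.0304 0.2217 0.0019] turn 0.1
550,290,180,-4 -> [ 0.0612 -0.3729  0.0008] turn -2.5
```

Emit:
jog_arm(
  increments=[
    [0, 0, 0, 0],
    [0, 0, 0, 0],
  ],
)

```text
clock: 13.85
position: [446.9, -73.6, 181.3]
ee_rot: [0.998, -0.057, -0.0, 0.001]
contact_force: [1.0, 0.2, -1.4]
gripper_width: 34.7
```

```bash
python3 - <<'E'
from bench import *
import cv2
cv2.imwrite('pics/s5.png',cv2.resize(get_image('side')[:,:,::-1][100:320,200:440],None,fx=2.7,fy=2.7))
E
python3 go.py
```

```text
t 13.90 pos [446.9 -73.6 181.3] yaw -6.5 tiltz [-0.001 -0.002 -1.   ] F [-0.03 -0.68 -0.33] w 34.6 j6 1.26
```

View pics/s5.png

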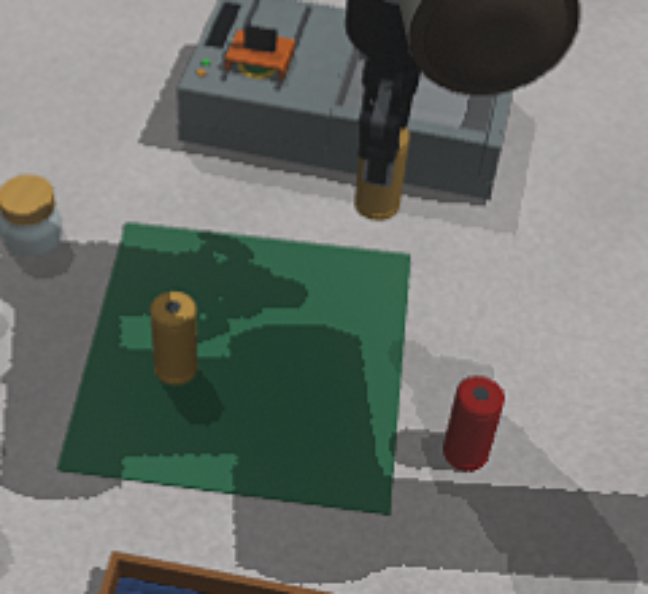

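W3 hangs clear and reads about −0.8 N on average, so it is a shell too. To the tray.

Emit:
jog_arm(
  increments=[
    [0.003, -0.02, 0, 0],
    [0.01, -0.06, 0, -0.5],
    [0.018, -0.105, 0, -1],
    [0.026, -0.155, 0, -1.5],
    [0.034, -0.205, 0, -2],
    [0.042, -0.255, 0, -2.5],
    [0.05, -0.305, 0, -2.5],
    [0.056, -0.34, 0, -2.5],
    [0.06, -0.365, 0, -2.5],
    [0.0612, -0.372, 0, -2.5],
  ],
)

```text
clock: 15.15
position: [550.0, 290.4, 180.0]
ee_rot: [0.999, -0.034, -0.001, 0.001]
contact_force: [0.1, -0.1, -0.9]
gripper_width: 34.7
```

Emit:
jog_arm(
  increments=[
    [0, 0, 0, 0],
    [0, 0, 0, 0],
  ],
)

```text
clock: 15.4
position: [549.7, 289.5, 179.9]
ee_rot: [0.999, -0.035, -0.001, 0.001]
contact_force: [-0.5, -0.3, -0.5]
gripper_width: 34.4
```

```bash
python3 go.py 550,291,70.5,-4
```

```text
t 15.40 pos [549.7 289.5 179.9] yaw -4.0 tiltz [-0.002 -0.003 -1.   ] F [-0.51 -0.26 -0.52] w 34.4 j6 0.76
550,291,70.5,-4 -> [ 0.0004 -0.0019  0.1094] turn 0.0
```

Emit:
jog_arm(
  increments=[
    [0, -0.001, 0.015, 0],
    [0, -0.001, 0.035, 0],
    [0, -0.001, 0.06, 0],
    [0, -0.001, 0.082, 0],
    [0, -0.001, 0.098, 0],
    [0, -0.001, 0.105, 0],
    [0, -0.001, 0.108, 0],
    [0, -0.001, 0.109, 0],
    [0, -0.001, 0.109, 0],
  ],
)

```text
clock: 16.52
position: [549.8, 290.5, 71.5]
ee_rot: [0.999, -0.035, -0.0, 0.001]
contact_force: [-0.5, 0.3, -1.2]
gripper_width: 34.7
```

Emit:
jog_arm(
  increments=[
    [0, 0, 0.0005, 0],
    [0, 0, 0.001, 0],
    [0, 0, 0.0015, 0],
    [0, 0, 0.002, 0],
    [0, 0, 0.002, 0],
  ],
)

```text
clock: 17.15
position: [549.8, 290.4, 69.5]
ee_rot: [0.999, -0.035, -0.0, 0.001]
contact_force: [0.1, 0.2, -0.5]
gripper_width: 34.5
```

Emit:
jog_arm(
  increments=[
    [0, 0, 0.0005, 0],
    [0, 0, 0.001, 0],
    [0, 0, 0.0015, 0],
    [0, 0, 0.0015, 0],
  ],
)

```text
clock: 17.65
position: [550.0, 290.5, 69.1]
ee_rot: [0.999, -0.034, -0.0, 0.001]
contact_force: [-2.0, -1.1, 5.3]
gripper_width: 34.8
```

In contact; releasing.

Emit:
jog_arm(
  increments=[
    [0, 0, 0, 0],
    [0, 0, 0, 0],
    [0, 0, 0, 0],
    [0, 0, 0, 0],
  ],
  hand=0.7,
)

```text
clock: 18.15
position: [550.0, 290.4, 68.9]
ee_rot: [0.999, -0.034, -0.0, 0.001]
contact_force: [0.9, 0.2, -0.8]
gripper_width: 72.5
```

Emit:
jog_arm(
  increments=[
    [0, 0, -0.015, 0],
    [0, 0, -0.04, 0],
    [0, 0, -0.07, 0],
    [0, 0, -0.1, 0],
    [0, 0, -0.12, 0],
    [0, 0, -0.12, 0],
    [0, 0, -0.12, 0],
  ],
)

```text
clock: 19.02
position: [549.5, 290.4, 188.4]
ee_rot: [0.999, -0.035, -0.001, 0.001]
contact_force: [0.6, 0.3, -0.0]
gripper_width: 72.3
```

```bash
python3 - <<'E'
from bench import *
import cv2
cv2.imwrite('pics/w6.png',get_image('wrist')[:,:,::-1])
E
python3 go.py 594,25,190,-6.6
```

```text
t 19.07 pos [549.4 290.3 187.9] yaw -4.0 tiltz [-0.002 -0.003 -1.   ] F [-0.65 -0.28 -0.46] w 72.4 j6 0.75
594,25,190,-6.6 -> [ 0.0627  0.2616 -0.0014] turn 2.6
```

View pics/w6.png

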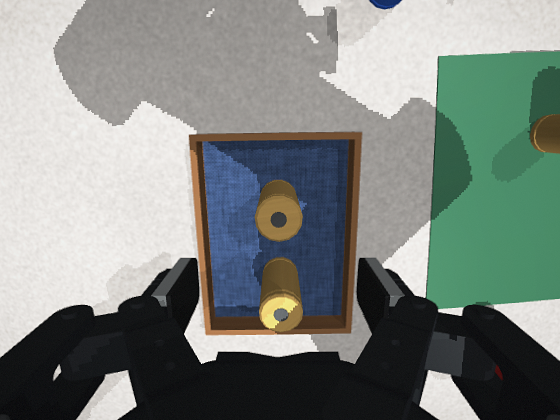

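Both shells stand in the tray, at (279,218) and (281,315). Now W1.

Emit:
jog_arm(
  increments=[
    [0.005, 0.02, 0, 0.5],
    [0.015, 0.06, 0, 1],
    [0.026, 0.105, 0, 1.5],
    [0.037, 0.15, 0, 2],
    [0.047, 0.195, 0, 2.6],
    [0.056, 0.235, 0, 2.6],
    [0.061, 0.254, 0, 2.6],
    [0.0627, 0.2616, 0, 2.6],
    [0.0627, 0.2616, 0, 2.6],
    [0.0627, 0.2616, 0, 2.6],
  ],
)

```text
clock: 20.32
position: [593.9, 25.9, 188.5]
ee_rot: [0.998, -0.057, -0.001, 0.002]
contact_force: [-0.6, -0.2, -0.1]
gripper_width: 72.7
```

```bash
python3 go.py 594,25,64,-6.6; python3 - <<'E'
from bench import *
from h import *
s=read_state()
cv2.imwrite('pics/w7.png',get_image('wrist')[:,:,::-1])
C=cam(calibration('wrist'),(s['position'],s['ee_rot']))
print(w2px(C,[594,25,82]))
E
```

```text
t 20.32 pos [593.9  25.9 188.5] yaw -6.5 tiltz [-0.002 -0.003 -1.   ] F [-0.59 -0.22 -0.08] w 72.7 j6 1.14
594,25,64,-6.6 -> [0.0004 0.0005 0.1245] turn 0.1
[[277.91190654 215.84078861]]
```

View pics/w7.png

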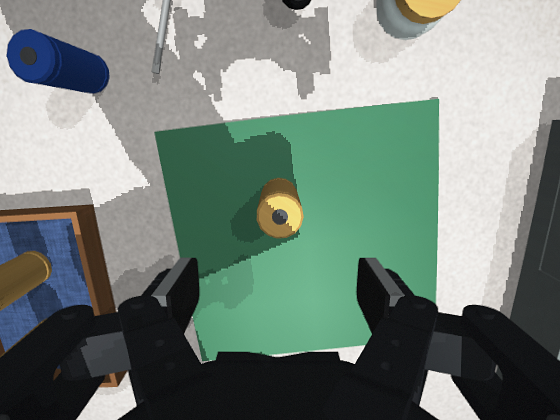

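W1 at (280,216) is as predicted. Descending and gripping.

Emit:
jog_arm(
  increments=[
    [0, 0.001, 0.015, 0],
    [0, 0.001, 0.04, 0],
    [0, 0.001, 0.07, 0],
    [0, 0.001, 0.095, 0],
    [0, 0.001, 0.113, 0],
    [0, 0.001, 0.121, 0],
    [0, 0.001, 0.1245, 0],
    [0, 0.001, 0.1245, 0],
  ],
)

```text
clock: 21.38
position: [593.8, 24.8, 64.3]
ee_rot: [0.998, -0.056, -0.001, 0.001]
contact_force: [0.4, -1.0, 0.5]
gripper_width: 72.4
```

Emit:
jog_arm(
  increments=[
    [0, 0, 0, 0],
    [0, 0, 0, 0],
    [0, 0, 0, 0],
    [0, 0, 0, 0],
    [0, 0, 0, 0],
    [0, 0, 0, 0],
  ],
  hand=-1,
)

```text
clock: 22.12
position: [594.2, 24.8, 65.2]
ee_rot: [0.998, -0.056, -0.0, 0.001]
contact_force: [-0.4, -0.7, 4.8]
gripper_width: 34.7
```

Emit:
jog_arm(
  increments=[
    [0, 0, -0.01, 0],
    [0, 0, -0.03, 0],
    [0, 0, -0.06, 0],
    [0, 0, -0.085, 0],
    [0, 0, -0.105, 0],
    [0, 0, -0.114, 0],
    [0, 0, -0.117, 0],
    [0, 0, -0.117, 0],
    [0, 0, -0.117, 0],
    [0, 0, -0.117, 0],
  ],
)

```text
clock: 23.38
position: [593.9, 25.1, 181.4]
ee_rot: [0.998, -0.056, -0.001, 0.002]
contact_force: [-0.0, -0.4, -6.0]
gripper_width: 34.6
```

```bash
python3 go.py 415,-293.2,185,-6.6
```

```text
t 23.38 pos [593.9  25.1 181.4] yaw -6.4 tiltz [-0.002 -0.003 -1.   ] F [-0.04 -0.4  -6.02] w 34.6 j6 1.14
415,-293.2,185,-6.6 -> [-0.1421  0.3364 -0.0023] turn 0.2
```

W1 reads 6.0 N, so it is solid and goes to the tank.

Emit:
jog_arm(
  increments=[
    [-0.006, 0.015, -0.002, 0],
    [-0.018, 0.045, -0.004, 0],
    [-0.034, 0.08, -0.004, 0],
    [-0.052, 0.12, -0.004, 0],
    [-0.07, 0.165, -0.004, 0],
    [-0.089, 0.21, -0.004, 0],
    [-0.108, 0.255, -0.004, 0],
    [-0.125, 0.295, -0.004, 0],
    [-0.137, 0.323, -0.004, 0],
    [-0.142, 0.3355, -0.004, 0],
  ],
)

```text
clock: 24.62
position: [413.4, -293.8, 186.9]
ee_rot: [0.998, -0.057, -0.001, 0.002]
contact_force: [-0.4, 0.7, -5.3]
gripper_width: 34.5
```

Emit:
jog_arm(
  increments=[
    [0, 0, 0, 0],
    [0, 0, 0, 0],
    [0, 0, 0, 0],
  ],
)

```text
clock: 25.0
position: [413.9, -293.1, 186.9]
ee_rot: [0.998, -0.057, -0.001, 0.002]
contact_force: [0.5, -0.3, -5.6]
gripper_width: 34.5
```

```bash
python3 - <<'E'
from bench import *
from h import *
cv2.imwrite('pics/s8.png',cv2.resize(get_image('side')[:,:,::-1][60:220,240:440],None,fx=3.5,fy=3.5))
cv2.imwrite('pics/w8.png',get_image('wrist')[:,:,::-1])
E
python3 go.py 416,-293,94,-6.6
```

```text
t 25.10 pos [ 413.9 -293.2  186.9] yaw -6.5 tiltz [-0.002 -0.003 -1.   ] F [-0.88  0.98 -4.59] w 34.8 j6 1.75
416,-293,94,-6.6 -> [ 0.0022 -0.0008  0.0929] turn 0.1
```

View pics/s8.png

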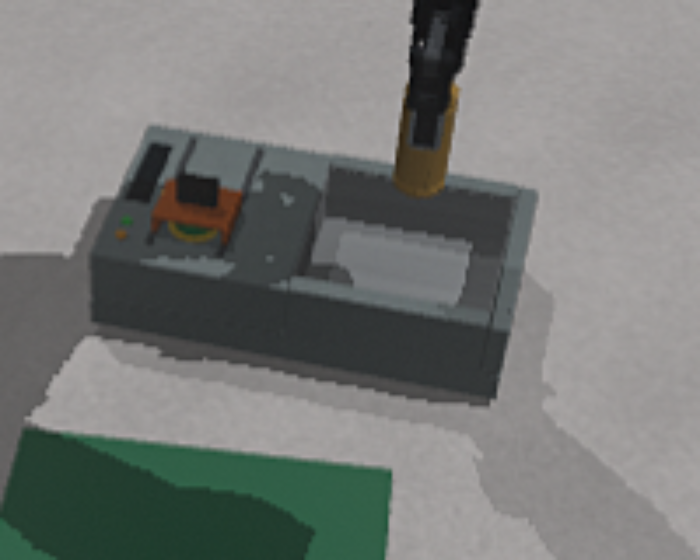

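View pics/w8.png

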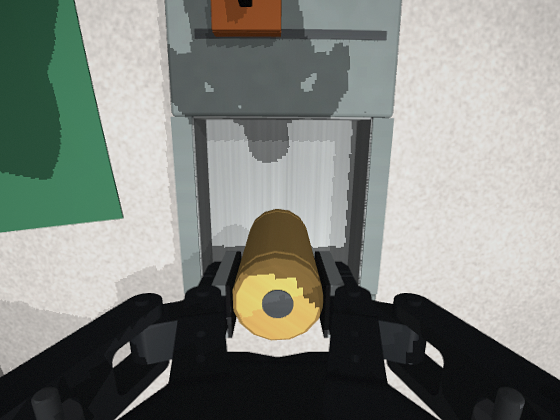

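The weight is centred over the open tank. Lowering.

Emit:
jog_arm(
  increments=[
    [0.002, 0, 0.01, 0],
    [0.002, 0, 0.03, 0],
    [0.002, 0, 0.05, 0],
    [0.002, 0, 0.068, 0],
    [0.002, 0, 0.08, 0],
    [0.002, 0, 0.087, 0],
    [0.002, 0, 0.09, 0],
    [0.002, 0, 0.0915, 0],
    [0.002, 0, 0.0915, 0],
  ],
)

```text
clock: 26.22
position: [416.0, -293.8, 95.8]
ee_rot: [0.998, -0.057, -0.0, 0.002]
contact_force: [0.7, -0.1, -3.8]
gripper_width: 34.6
```

Emit:
jog_arm(
  increments=[
    [0, 0, 0.0005, 0],
    [0, 0, 0.001, 0],
    [0, 0, 0.0015, 0],
    [0, 0, 0.002, 0],
    [0, 0, 0.002, 0],
  ],
)

```text
clock: 26.85
position: [415.9, -293.8, 93.7]
ee_rot: [0.998, -0.057, -0.0, 0.002]
contact_force: [0.4, -0.3, -5.1]
gripper_width: 34.8
```

Emit:
jog_arm(
  increments=[
    [0, 0, 0.0005, 0],
    [0, 0, 0.001, 0],
    [0, 0, 0.0015, 0],
    [0, 0, 0.0015, 0],
  ],
)

```text
clock: 27.35
position: [416.2, -293.9, 93.1]
ee_rot: [0.998, -0.057, -0.0, 0.002]
contact_force: [-1.4, 2.5, 5.7]
gripper_width: 34.7
```

Emit:
jog_arm(
  increments=[
    [0, 0, 0, 0],
    [0, 0, 0, 0],
    [0, 0, 0, 0],
    [0, 0, 0, 0],
  ],
  hand=0.7,
)

```text
clock: 27.85
position: [416.2, -294.0, 93.1]
ee_rot: [0.998, -0.057, -0.0, 0.002]
contact_force: [-0.6, 0.1, 0.2]
gripper_width: 73.0
```

Emit:
jog_arm(
  increments=[
    [0, 0, -0.015, 0],
    [0, 0, -0.04, 0],
    [0, 0, -0.07, 0],
    [0, 0, -0.1, 0],
    [0, 0, -0.12, 0],
    [0, 0, -0.12, 0],
    [0, 0, -0.12, 0],
  ],
)

```text
clock: 28.72
position: [415.8, -293.2, 212.6]
ee_rot: [0.998, -0.057, -0.0, 0.002]
contact_force: [0.6, -0.1, -0.5]
gripper_width: 72.6
```

```bash
python3 - <<'E'
from bench import *
from h import *
s=read_state()
cv2.imwrite('pics/w9.png',get_image('wrist')[:,:,::-1])
C=cam(calibration('wrist'),(s['position'],s['ee_rot']))
np.save('w9.npy',np.r_[s['position'],s['ee_rot']])
E
python3 go.py
```

```text
t 28.77 pos [ 415.6 -293.2  212.2] yaw -6.5 tiltz [-0.002 -0.003 -1.   ] F [-0.32 -0.41 -0.38] w 72.6 j6 1.75
```

View pics/w9.png

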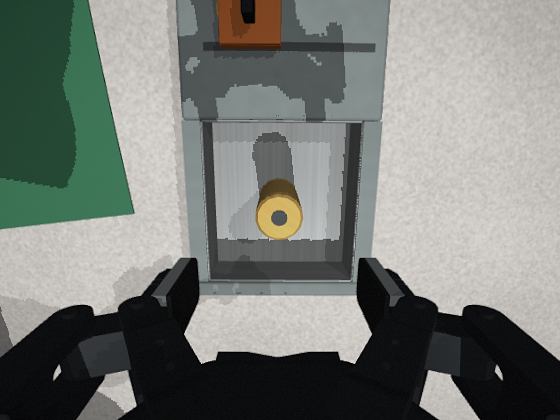

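The solid weight stands in the tank at (279,217). Next, look at the catch from above.

```bash
python3 go.py 568.5,-291.3,200,-6.6
```

```text
t 28.77 pos [ 415.6 -293.2  212.2] yaw -6.5 tiltz [-0.002 -0.003 -1.   ] F [-0.32 -0.41 -0.38] w 72.6 j6 1.75
568.5,-291.3,200,-6.6 -> [ 0.1517 -0.0192  0.0119] turn 0.1
```

Emit:
jog_arm(
  increments=[
    [0.025, -0.003, 0.0, 0],
    [0.06, -0.008, 0.004, 0],
    [0.1, -0.013, 0.008, 0],
    [0.13, -0.017, 0.0119, 0],
    [0.147, -0.0192, 0.0119, 0],
    [0.1517, -0.0192, 0.0119, 0],
    [0.1517, -0.0192, 0.0119, 0],
    [0.1517, -0.0192, 0.0119, 0],
    [0.1517, -0.0192, 0.0119, 0],
  ],
)

```text
clock: 29.9
position: [568.0, -291.5, 200.4]
ee_rot: [0.998, -0.057, -0.001, 0.002]
contact_force: [-0.5, 0.6, -0.9]
gripper_width: 72.5
```

```bash
python3 - <<'E'
from bench import *
from h import *
s=read_state()
cv2.imwrite('pics/w10.png',get_image('wrist')[:,:,::-1])
C=cam(calibration('wrist'),(s['position'],s['ee_rot']))
np.save('w10.npy',np.r_[s['position'],s['ee_rot']])
print(w2px(C,[568.5,-291.3,112.5]))
E
python3 go.py
```

```text
[[276.37556012 222.56508188]]
t 29.95 pos [ 568.1 -291.4  200.4] yaw -6.5 tiltz [-0.002 -0.003 -1.   ] F [ 0.38 -0.46 -0.5 ] w 73.0 j6 1.67
```

View pics/w10.png

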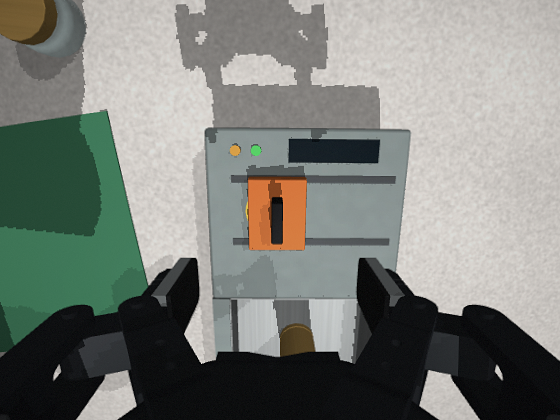

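The tab is at (277,220), as predicted. I'll lower over it and grip it.

Emit:
jog_arm(
  increments=[
    [0, 0, 0.01, 0],
    [0, 0, 0.03, 0],
    [0, 0, 0.05, 0],
    [0, 0, 0.068, 0],
    [0, 0, 0.08, 0],
    [0, 0, 0.086, 0],
    [0, 0, 0.089, 0],
    [0, 0, 0.089, 0],
  ],
)

```text
clock: 30.95
position: [568.1, -291.8, 111.7]
ee_rot: [0.998, -0.057, -0.0, 0.002]
contact_force: [0.2, -0.1, 0.7]
gripper_width: 72.5
```

Emit:
jog_arm(
  increments=[
    [0, 0, 0, 0],
    [0, 0, 0, 0],
    [0, 0, 0, 0],
    [0, 0, 0, 0],
    [0, 0, 0, 0],
    [0, 0, 0, 0],
    [0, 0, 0, 0],
  ],
  hand=-1,
)

```text
clock: 31.82
position: [568.2, -291.8, 112.0]
ee_rot: [0.998, -0.057, -0.0, 0.002]
contact_force: [-0.3, 1.2, 3.5]
gripper_width: 6.3
```

Emit:
jog_arm(
  increments=[
    [0, 0.004, 0, 0],
    [0, 0.011, 0, 0],
    [0, 0.019, 0, 0],
    [0, 0.027, 0, 0],
    [0, 0.035, 0, 0],
    [0, 0.042, 0, 0],
    [0, 0.049, 0, 0],
    [0, 0.055, 0, 0],
    [0, 0.06, 0, 0],
    [0, 0.06, 0, 0],
  ],
)

```text
clock: 33.08
position: [561.0, -352.2, 112.1]
ee_rot: [0.998, -0.057, -0.001, 0.002]
contact_force: [-1.8, -0.0, 1.4]
gripper_width: 6.5
```

Emit:
jog_arm(
  increments=[
    [0, 0.001, 0, 0],
    [0, 0.0025, 0, 0],
    [0, 0.004, 0, 0],
    [0, 0.005, 0, 0],
    [0, 0.005, 0, 0],
  ],
)

```text
clock: 33.7
position: [560.7, -354.6, 112.1]
ee_rot: [0.998, -0.057, -0.001, 0.0]
contact_force: [-1.5, 9.5, 4.2]
gripper_width: 6.5
```

It meets the stop at +63 mm with 9.5 N, which fits a start about 6–7 mm open. I'll release, lift and look at the button.

Emit:
jog_arm(
  increments=[
    [0, 0, 0, 0],
    [0, 0, 0, 0],
    [0, 0, 0, 0],
  ],
  hand=0,
)

```text
clock: 34.08
position: [560.9, -355.1, 112.0]
ee_rot: [0.998, -0.057, -0.001, 0.001]
contact_force: [-0.3, -0.3, -0.3]
gripper_width: 42.4
```

Emit:
jog_arm(
  increments=[
    [0, 0, -0.015, 0],
    [0, 0, -0.04, 0],
    [0, -0.02, -0.07, 0],
    [0, -0.045, -0.09, 0],
    [0, -0.065, -0.09, 0],
    [0, -0.069, -0.09, 0],
    [0, -0.069, -0.09, 0],
  ],
)

```text
clock: 34.95
position: [568.4, -286.2, 200.8]
ee_rot: [0.998, -0.057, -0.002, 0.0]
contact_force: [0.2, 0.2, 1.6]
gripper_width: 42.7
```

```bash
python3 - <<'E'
from bench import *
from h import *
s=read_state()
im=get_image('wrist')[:,:,::-1]
cv2.imwrite('pics/w11.png',im)
cv2.imwrite('pics/w11c.png',cv2.resize(im[120:300,190:430],None,fx=3.3,fy=3.3,interpolation=cv2.INTER_CUBIC))
np.save('w11.npy',np.r_[s['position'],s['ee_rot']])
E
python3 go.py
```

```text
t 35.00 pos [ 568.4 -286.6  200.8] yaw -6.5 tiltz [-0.003 -0.001 -1.   ] F [-0.02 -0.3  -0.07] w 42.6 j6 1.67
```

View pics/w11c.png

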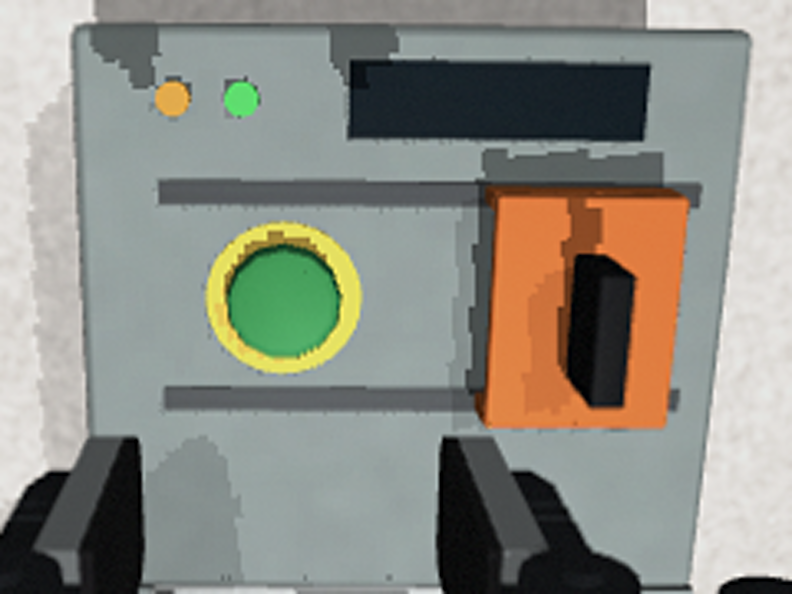

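The catch is fully open at crop (590,305), and the green button is bare at crop (284,302), which is pixel (276,211).

```bash
python3 - <<'E'
from bench import *
from h import *
v=np.load('w11.npy'); C=cam(calibration('wrist'),(v[:3],v[3:]))
b=px2w(C,[(276,211.4)],83)[0]; print(b)
E
python3 go.py 569,-285.5,115,-6.6
```

```text
[ 569.02627348 -285.50983616   83.        ]
t 35.00 pos [ 568.4 -286.6  200.8] yaw -6.5 tiltz [-0.003 -0.001 -1.   ] F [-0.02 -0.3  -0.07] w 42.6 j6 1.67
569,-285.5,115,-6.6 -> [ 0.0008 -0.0013  0.0858] turn 0.1
```

Emit:
jog_arm(
  increments=[
    [0.0008, -0.0013, 0.01, 0],
    [0.0008, -0.0013, 0.03, 0],
    [0.0008, -0.0013, 0.05, 0],
    [0.0008, -0.0013, 0.068, 0],
    [0.0008, -0.0013, 0.08, 0],
    [0.0008, -0.0013, 0.09, 0],
    [0.0008, -0.0013, 0.096, 0],
    [0.0008, -0.0013, 0.096, 0],
  ],
  hand=-1,
)

```text
clock: 36.0
position: [568.9, -285.5, 104.5]
ee_rot: [0.998, -0.057, -0.002, 0.001]
contact_force: [-0.2, 0.9, -0.2]
gripper_width: -0.1
```

Emit:
jog_arm(
  increments=[
    [0, 0, 0.003, 0],
    [0, 0, 0.006, 0],
    [0, 0, 0.008, 0],
    [0, 0, 0.009, 0],
    [0, 0, 0.009, 0],
  ],
)

```text
clock: 36.62
position: [569.3, -285.6, 96.1]
ee_rot: [0.998, -0.057, -0.001, 0.001]
contact_force: [0.4, 0.4, 4.2]
gripper_width: 0.2
```

Emit:
jog_arm(
  increments=[
    [0, 0, 0.001, 0],
    [0, 0, 0.002, 0],
    [0, 0, 0.003, 0],
    [0, 0, 0.004, 0],
    [0, 0, 0.004, 0],
  ],
)

```text
clock: 37.25
position: [569.3, -285.7, 94.0]
ee_rot: [0.998, -0.056, -0.001, 0.001]
contact_force: [-3.7, 2.8, 12.8]
gripper_width: -0.4
```

It bottomed out at TCP z 94.0 mm (tips at 77) with 12.8 N. I'll retreat up and check.

Emit:
jog_arm(
  increments=[
    [0, 0, -0.015, 0],
    [0, 0, -0.04, 0],
    [0, 0, -0.08, 0],
    [0, 0, -0.12, 0],
    [-0.02, -0.02, -0.15, 0],
    [-0.04, -0.06, -0.15, 0],
    [-0.05, -0.1, -0.15, 0],
    [-0.06, -0.14, -0.15, 0],
    [-0.06, -0.16, -0.15, 0],
    [-0.06, -0.16, -0.15, 0],
  ],
)

```text
clock: 38.5
position: [527.9, -118.5, 243.6]
ee_rot: [0.998, -0.055, -0.001, 0.001]
contact_force: [-0.4, -0.6, 0.5]
gripper_width: -0.1
```

```bash
python3 - <<'E'
from bench import *
import cv2
cv2.imwrite('pics/s12.png',get_image('side')[:,:,::-1])
cv2.imwrite('pics/t12.png',cv2.resize(get_image('top')[:,:,::-1][90:310,130:460],None,fx=2.4,fy=2.4))
E
python3 go.py
```

```text
t 38.60 pos [ 527.9 -119.8  243.6] yaw -6.5 tiltz [-0.003 -0.002 -1.   ] F [-0.43  0.39 -0.49] w -0.1 j6 1.38
```

View pics/s12.png

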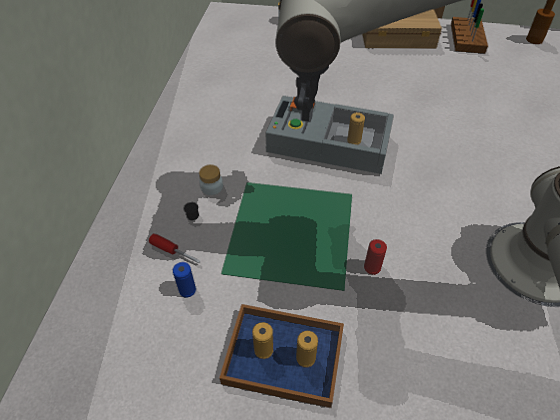

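View pics/t12.png

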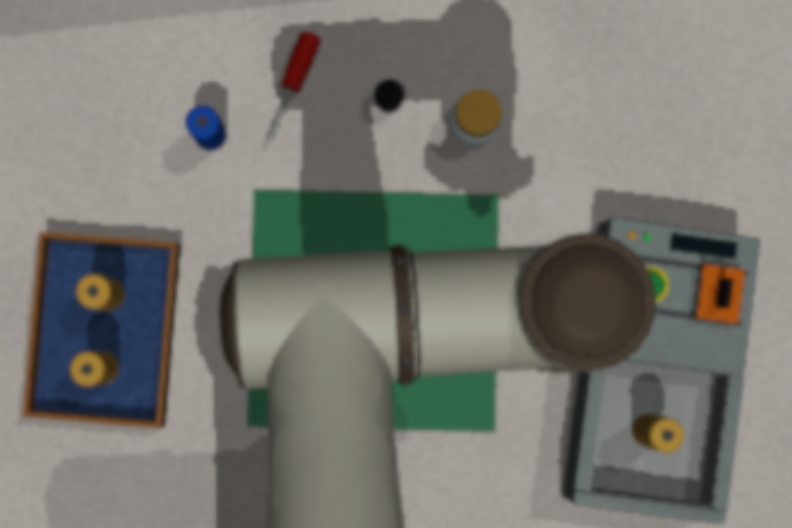

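Both views show two shells upright in the tray, the solid weight upright in the tank, the catch open and the button up. The bystanders have not moved.

Emit:
jog_arm(
  increments=[
    [0, 0, 0, 0],
    [0, 0, 0, 0],
    [0, 0, 0, 0],
  ],
)

```text
clock: 38.98
position: [527.9, -120.3, 243.4]
ee_rot: [0.998, -0.057, -0.002, 0.001]
contact_force: [0.2, -0.7, -0.3]
gripper_width: 0.1
```

```bash
python3 -c "
from bench import *
print(job_done())"
```

```text
the job is handed in; nothing more can be done
None
```

The three weights are sorted, the catch is open, the start button has been pressed, and I handed the job in at about 39 s of the 72 s allowed. No verdict was reported.

- **Weights:** two were empty shells, reading about 1 N each when lifted (single readings varied from 0.3 to 1.4 N because of noise). I set both upright in the tray. The third read 5–6 N, so it is solid, and I set it upright in the tank. All three were lowered to contact before I released them.
- **Catch:** I slid it by its tab for 63 mm until it met the stop with about 9.5 N. That fits a start 6–7 mm open.
- **Button:** I pressed it to its end stop, with the fingertips at about 77 mm and 12.8 N.

In the last side and top pictures all three weights stand in place, the catch is open and the green button is visible. The arm is clear of everything, and the jar, loupe, screwdriver and the red and blue look-alikes look unmoved. The button's return was not measured, only seen from above. No check failed; the top and side cameras disagreed by up to 4–6 mm in y, and the wrist camera settled the grasp positions.

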